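Start a long light cure

ROBOT

A 6-joint arm with a two-finger parallel gripper is mounted at the origin on a cart in front of the work surface, level with it; the furniture and walls round the work are solid. World frame = base frame: x ahead of the robot, y to its left, z up, the work surface at z = 0. Lengths are in m, angles in rad, forces in N, time in s.
With the tool pointing down it reaches from about 0.4 to 0.825 m from the base axis. Payload 7 kg.
Tool frame: the origin (TCP) lies midway between the tips of the shut fingers; the grasp point (between the pads) lies 19 mm behind it (ctrl.grip_depth is the distance from the TCP to the grasp point, in m); z points along the fingers, y is the line along which they close (so a half turn about z gives the same grasp; the last joint's range is limited). The gripper opens to 85 mm and grips with 20 to 120 N. Pads are 22 mm wide; open, the fingers measure 114 mm over their backs; the gripper's body (76 mm by 85 mm) begins 54 mm behind the grasp point. The pads swing forward as they close: fully open they stand 13 mm farther back than shut.
Start: joints at [1.489, 0.359, 0.012, 0, -1.224, -0.288], TCP at [0.244, 0.629, 0.198] pointing down, gripper open.
Joint ranges: [-3.07, 3.07], [-1.43, 2.12], [-1.02, 1.25], [-3.03, 1.67], [-3.05, -0], [-3.03, 3.03]. Speed limits (rad/s): [2.39, 2.39, 3.01, 3.14, 3.14, 3.14].

INTERFACE

Orientations are given as a unit quaternion [w, x, y, z].
In Python, from plant import ctrl gives the robot as it stands.
- The arm moves only by the shell command python3 jog.py [FORCE], which reads ROWS from standard input. ROWS is a JSON list of rows, 1 to 5 of them, each written [[dx, dy, dz], [rx, ry, rz], opening]: dx, dy, dz in parts of the range, where 1.0 means 0.25 m, then a rotation vector rx, ry, rz in normalised numbers (1 is 2 rad), then the opening from 0.0 (shut) to 1.0 (fully open); each row shifts and turns the commanded pose from where the row before left it, along the tool's axes as they then stand; what a row does not reach is not made up. A row lasts 1/12 s, in which the tool goes at most 0.0417 m and 0.125 rad, less where a joint would pass 70% of its speed; a pose out of reach is approached as far as the arm can. The fingers move at their own pace and stop on an object; FORCE is the grip in N (left out, the last holds). Time passes only in rows, so rows that do not move let the fingers close. It prints the time, the measured TCP pose, the force, the opening and the grip force at its end. A shift or turn number past 1, either way, is cut back to 1. Input that does not fit is refused with a message, and nothing moves.
- ctrl.state(): the state, without advancing time (a new reading comes with each control period).
- ctrl.capture(name): name is "scene" or "top" or "wrist"; returns the picture (420x560x3 uint8, red, green, blue); there is no depth.
- ctrl.calibration(name): a dict with "fov_y" (degrees; the focal length in pixels is half the picture's height over the tangent of half this angle, whatever the lens; pixels are square), "cx", "cy" (the principal point, pixels), "D" ([k1, k2, p1, p2, k3] as OpenCV has them; the pictures are not rectified), "eye" and "orientation" of the camera in the world. Camera axes: x right, y up, looking along -z (the intrinsics and any distortion apply to the point x, -y, -z); pixel columns grow to the right and rows downward; lengths in m; the calibration is good to about 2 mm. A picture is of the moment at which its call begins: read the wrist's pose just before it. calibration takes no time and is no camera call; for the wrist camera it gives the pose at the moment of the call.
- ctrl.sign_off(): hands the job in; it is judged then, once.
The state is a dict: "t": time; "joint_positions": joint angles; "dq": joint speeds; "effort": joint torques, N m; "position": TCP position; "eef_rot": TCP orientation; "ft_force": force on the tool from outside, world axes, zero at the start; "wrist_torque": the same for the moment, N m; "width": opening from 0.0 (shut) to 1.0 (fully open); "finger_force": force on a finger pad.
Only numpy, scipy, OpenCV 4.12 (cv2) and the standard library are available. Lean on these libraries where they do the work, as an engineer would, in place of code of your own. Each camera call takes 0.05 s, during which the arm holds its last target. There are 200 camera calls.

TASK

Start the long cure of the cast that stands in the light-curing unit, pressing with the closed fingers only: first push the sprung lid down until it latches, then press the raised far half of the mains rocker to switch it on, then press the long-time key (the left one of the two oblong keys, which stands up) until it stays down, and last press the round start key fully and let it spring back. The light must never come on with the lid up, so keep to this order. Grasp nothing, and leave the cast and the loose things round the unit where they are.

Things in the scene. Friction and masses are not known exactly. Their poses are not given: they have to be found in the camera images.
- curing_unit: White bench light-curing unit, fixed, 240 mm deep (x), 224 mm wide (y). Origin: centre of its underside on the worktop; x points from its front to its rear, y to its left, z up. The front 80 mm are the control console; behind it (x -40 to 120 mm) is the open-topped chamber, rim at z 78 mm, closed by the lid.
- console (a point): Centre of the console's top face, at unit (-80, 0, 51) mm; the face slopes up to the rear by 10 degrees (z 44 to 58 mm). In line with it across the unit lie, in unit y: mains rocker -84, short-time key -36, long-time key +8, round start key +74 mm, all four with a travel at right angles to the face.
- lid (a joint): Lid angle, rad: 0 = shut, grows as the front edge rises; starts at 0.5 to 0.7, stop 0.75. Hinge line along unit y at unit x 112, z 80 mm. White frame with an amber window, 154 mm from hinge to front edge (plus a 10 mm finger lip), 224 mm wide; top face 18 mm above the hinge line: z 98 mm when shut. Latched it rests at 0 to 0.015; let go unlatched it springs up.
- lid_press (a point): Where to push: top face of the lid's solid front part, on its middle line, 105 mm from the hinge; moves with the lid; at unit (7, 0, 98) mm when shut. A straight push down at unit x 7, y 0 mm stays on the lid all the way. It takes about 3 N, and about 10 N over the last few mm, where a tongue under the front edge snaps past a sprung catch.
- latch_release (a point): Face of a black push, 32 mm wide, 12 mm high, that stands 8 mm out of the chamber's front wall toward the console at unit (-48, 0, 67.5) mm. Pushed in (to the rear) it would free the latched lid, which then springs up: not needed here.
- mains_rocker (a joint): Angle of the black mains rocker, rad: 0 = off (near half down, far half raised; the start), 0.34 = on (far half down). Over-centre: past 0.17 it snaps over by itself and stays. 37 mm long (x), 23 mm wide (y); about 5 N on its far half turns it.
- mains_press (a point): Point on top of the rocker's far half, 11 mm behind its pivot; moves with the rocker: 10 mm over the console when off, it sinks 4 mm to on. The half slopes up to its far end, 18 mm behind the pivot and 12 mm over the console when off, which a flat fingertip touches first.
- long_key (a joint): Travel of the long-time key, m: 0 = up (the start), 0.006 = down, where it stays. Oblong grey key 30 mm (x) by 24 mm (y), top 10 mm over the console when up. About 5 N starts it; past half way it snaps down. Interlocked with the like short-time key 44 mm to its right, which is down at the start and rises 6 mm as this one goes down; pressing that would lift this again.
- long_press (a point): Centre of the top of the long-time key; moves with it.
- start_key (a joint): Travel of the round start key, m: 0 = up, 0.005 = fully pressed; a spring returns it. 28 mm in diameter, top 9 mm over the console; 0.9 N at first, 5.4 N fully pressed.
- start_press (a point): Centre of the top of the start key; moves with it.
- cast: Loose white plaster dental cast, 55 x 60 x 30 mm, standing on the turntable in the chamber (turntable top 24 mm over the worktop); it stays well below the shut lid. Origin: centre of its underside. Leave alone.
- dish: Loose small translucent dappen dish, 35 x 35 x 22 mm, on the worktop to the right of the unit. Origin: centre of its underside. Leave alone.
- bottle: Loose white bottle with a dark blue cap, 28 mm in diameter, 70 mm high, on the worktop to the left of the unit. Origin: centre of its underside. Leave alone.
- spatula: Loose steel spatula, 154 mm long, 12 mm wide, lying on the worktop to the left in front. Origin: middle of its underside. Leave alone.

How it is judged:
On the way, in this order (a step that is already met when the one before it is completed fails the run):
1. the lid is pushed down into its latch (value of joint lid below 0.02 rad), for 0.1 s.
2. the mains rocker is switched on, with the lid shut (value of joint mains_rocker above 0.27 rad and value of joint lid below 0.04 rad), for 0.1 s.
3. the long-time key is down, with the mains on (all of step 2 and value of joint long_key above 0.0045 m), for 0.1 s.
4. the start key is pressed, with lid shut, mains on and long time set (all of step 3 and value of joint start_key above 0.0035 m), for 0.05 s.
At the end, for the whole second after the job is handed in: The lid is latched (under 0.04 rad), the mains rocker on (over 0.27 rad), the long-time key down (over 4.5 mm), the start key sprung back (under 1 mm), and the cast, dish, bottle and spatula within 20 mm of where they stood (all of step 3 and value of joint start_key below 0.001 m and distance of each of cast, dish, bottle, spatula from where it was at the start of the episode below 0.02 m and linear speed of cast below 0.02 m/s); the robot touches nothing.
It fails at once if mains switched on with the lid up (value of joint lid above 0.06 rad and value of joint mains_rocker above 0.27 rad).
It fails at once if the long-time key pressed down with the mains off (value of joint long_key above 0.0045 m and value of joint mains_rocker below 0.1 rad).
It fails at once if the start key pressed before the lid is shut, the mains on and the long time set (value of joint start_key above 0.0035 m and (value of joint lid above 0.06 rad or value of joint mains_rocker below 0.1 rad or value of joint long_key below 0.0015 m)).
It fails at once if the unit is pushed with the arm or the gripper's body instead of the fingers (contact force between the arm and curing_unit above 5 N).
It fails at once if the cast, dish, bottle or spatula is lifted, carried or knocked away (distance of any of cast, dish, bottle, spatula from where it was at the start of the episode above 0.03 m).
It also fails if it takes over 42 s, if anything falls off the work surface, if the arm or the gripper's body presses on something with over 40 N, if the wrist force passes 120 N, or if a joint passes its speed limit or range.

## Working session

There is one attempt and no reset: what is moved stays moved. The work goes in short steps, Python scripts to look and compute and a shell command to move; the robot and the scene stay as the last step left them, time stands still between calls to the robot, and variables do not carry over. Pictures are saved under pics/ and viewed, at most 10 in all, crops included, and the job is handed in when it is done.

```bash
mkdir -p pics
cat > h.py <<'E'
import numpy as np, cv2
from plant import ctrl
from scipy.spatial.transform import Rotation as R
def cam(n):
    c=ctrl.calibration(n); f=210/np.tan(np.radians(c["fov_y"])/2)
    K=np.array([[f,0,c["cx"]],[0,f,c["cy"]],[0,0,1]]); q=c["orientation"]
    Rw=R.from_quat([q[1],q[2],q[3],q[0]]).as_matrix()@np.diag([1,-1,-1])
    return K,np.array(c["D"],float),Rw,np.array(c["eye"])
def ray(n,px,z,C=None):
    K,D,Rw,e=C or cam(n)
    u=cv2.undistortPoints(np.array(px,float).reshape(-1,1,2),K,D).reshape(-1,2)
    d=np.c_[u,np.ones(len(u))]@Rw.T
    return e+d*((z-e[2])/d[:,2])[:,None]
def proj(n,P,C=None):
    K,D,Rw,e=C or cam(n)
    return cv2.projectPoints(np.array(P,float),cv2.Rodrigues(Rw.T)[0],-Rw.T@e,K,D)[0].reshape(-1,2)
E
python3 - <<'E'
from h import *
for n in ("scene","top"):
    im=ctrl.capture(n); cv2.imwrite(f"pics/{n}0.png",cv2.resize(im[:,:,::-1],(800,600),interpolation=cv2.INTER_CUBIC))
    print(n,ctrl.calibration(n))
print(ctrl.state())
E
```

```text
scene {'fov_y': 51.5808514459974, 'cx': 279.89337076873255, 'cy': 207.73807619844143, 'D': array([-0.02341925,  0.        ,  0.        ,  0.        ,  0.        ]), 'eye': array([-0.03828814, -0.32672608,  0.8228024 ]), 'orientation': array([ 0.78865694,  0.30535195, -0.19200242, -0.49791112])}
top {'fov_y': 51.7444956542757, 'cx': 283.1530048375991, 'cy': 200.60599662795127, 'D': array([-0.00430728,  0.        ,  0.        ,  0.        ,  0.        ]), 'eye': array([ 0.49187463, -0.06537417,  0.97839897]), 'orientation': array([ 0.71670612,  0.03054852, -0.03059454, -0.69603383])}
{'t': 0.1, 'joint_positions': array([ 1.48907600e+00,  3.59313077e-01,  1.11605800e-02, -2.68820101e-04,
       -1.22409895e+00, -2.88129138e-01]), 'dq': array([ 0.00013142, -0.00205752,  0.00204817, -0.00037083,  0.00019664,
        0.00120623]), 'effort': array([-1.76975820e-03, -5.84765804e+01,  2.94107634e+01,  6.95440829e+00,
       -3.14648307e-03,  5.63120025e-06]), 'position': array([0.24384861, 0.6289116 , 0.19697037]), 'eef_rot': array([ 7.36707406e-04,  9.82941409e-01, -1.83917485e-01, -5.07528953e-05]), 'ft_force': array([-0.15124406,  1.10605861, -0.11653663]), 'wrist_torque': array([-0.01349699,  0.02058508,  0.05411263]), 'finger_force': 0.0, 'width': 0.9974286826584685}
```

View pics/top0.png

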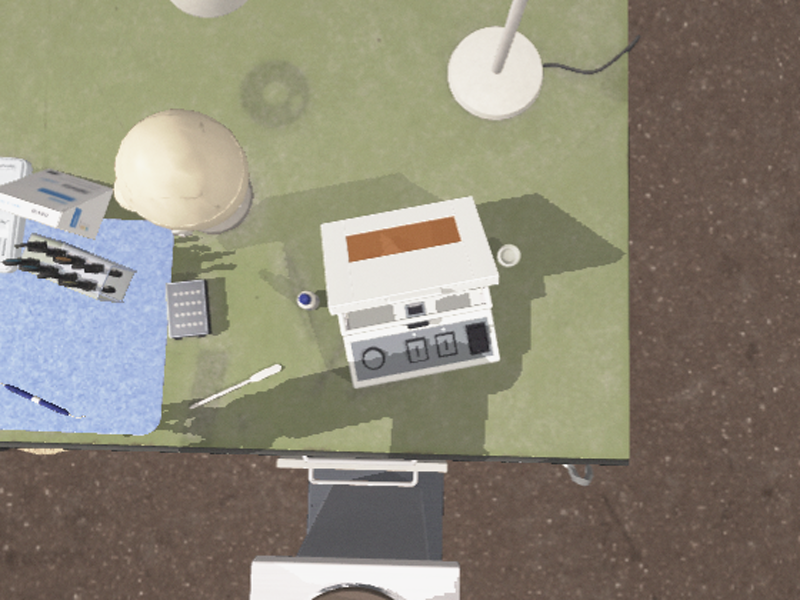

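View pics/scene0.png

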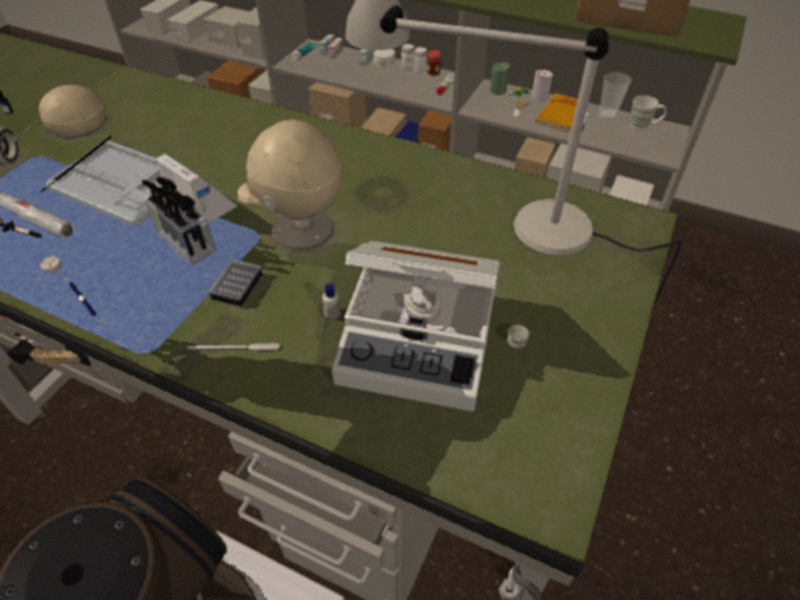

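The top view shows the unit at about (410,290) with its console towards the robot. From left to right are the start key (374,357), long key (418,349), short key (446,344) and rocker (478,338). The lid is up. Next I'll enlarge this area to measure it.

Run:
```python
from h import *
im=cv2.imread("pics/top0.png")
a=ctrl.capture("top")[:,:,::-1]; np.save("top.npy",a)
c=a[185:280,230:360]; cv2.imwrite("pics/c1.png",cv2.resize(c,None,fx=6,fy=6,interpolation=cv2.INTER_CUBIC))
```

```text
(no output)
```

View pics/c1.png

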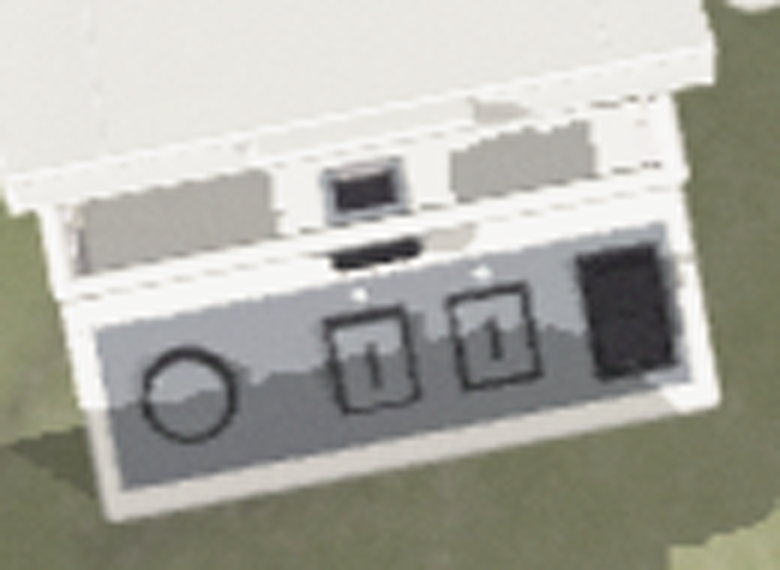

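The crop shows the start key at (190,394), the long key at (373,360), the short key at (494,337) and the rocker centre at (628,312). The release push is at (377,252). I'll fit the unit pose to these.

Run:
```python
from h import *
from scipy.optimize import least_squares
n=np.array([-np.sin(np.radians(10)),0,np.cos(np.radians(10))])*1e-3
b=lambda y,h:np.array([-.08,y,.051])+h*n
P=np.array([b(.074,7),b(.008,8),b(-.036,4),b(-.084,5),[-.048,0,.072]])
top=(np.array([[190,394],[373,360],[494,337],[628,312],[377,252]])+.5)/6-.5+[230,185]
sc=(np.array([[361,350],[403,357],[431,362],[462,369]])+.5)*.7-.5
Ct,Cs=cam("top"),cam("scene")
W=lambda p,P:np.c_[P[:,:2]@np.array([[np.cos(p[2]),np.sin(p[2])],[-np.sin(p[2]),np.cos(p[2])]])+p[:2],P[:,2]]
ft=lambda p:(proj("top",W(p,P),Ct)-top).ravel()
fs=lambda p:(proj("scene",W(p,P[:4]),Cs)-sc).ravel()
x0=[.6,-.1,.15]
for f in (ft,fs,lambda p:np.r_[ft(p),.5*fs(p)]):
    s=least_squares(f,x0); print(s.x.round(4),np.abs(s.fun).max().round(2)); 
p=s.x; print(ft(p).round(2),fs(p).round(2))
p=least_squares(ft,x0).x
np.save("pose.npy",p)
Q=np.array([[.007,0,.098],b(-.084,0)+[.018,0,.012],b(-.084,0)+[.011,0,.01],b(.008,10),b(.074,9)])
print(W(p,Q).round(4))
# lid angle: top front corners
```

```text
[ 0.5607 -0.076   0.2082] 1.36
[ 0.5596 -0.0733  0.2261] 0.75
[ 0.5605 -0.0757  0.2101] 1.42
[-0.39 -0.29 -0.15 -0.19 -0.04 -0.45 -0.12 -0.28  0.18  1.42] [ 0.77 -0.67  0.4  -0.21  0.54  0.9   0.64 -0.04]
[[ 0.5675 -0.0746  0.098 ]
 [ 0.5174 -0.171   0.063 ]
 [ 0.5105 -0.1725  0.061 ]
 [ 0.4791 -0.0851  0.0608]
 [ 0.4656 -0.0205  0.0599]]
```

Careful with the scale: shifts go in shares of 0.25 m and turns go in shares of 2 rad. That gives: -0.014 m is -0.056, -0.1157 rad is -0.0579.

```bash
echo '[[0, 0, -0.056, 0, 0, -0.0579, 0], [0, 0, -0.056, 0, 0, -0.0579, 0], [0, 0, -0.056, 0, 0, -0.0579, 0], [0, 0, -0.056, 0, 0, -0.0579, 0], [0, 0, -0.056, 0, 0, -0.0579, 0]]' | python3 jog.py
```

```text
refused: ROWS must be rows with the three-number parts in brackets of their own. Nothing was moved.
```

The call was refused and nothing moved: it wants rows with the three-number parts in brackets of their own. Same move again in that form.

```bash
echo '[[[0, 0, -0.056], [0, 0, -0.0579], 0], [[0, 0, -0.056], [0, 0, -0.0579], 0], [[0, 0, -0.056], [0, 0, -0.0579], 0], [[0, 0, -0.056], [0, 0, -0.0579], 0], [[0, 0, -0.056], [0, 0, -0.0579], 0]]' | python3 jog.py
cat > go.py <<'E'
import sys
from h import *
s=ctrl.state(); q=s["eef_rot"]; M=R.from_quat([q[1],q[2],q[3],q[0]]).as_matrix(); p=np.load("pose.npy")
a=p[2]; U=np.array([[np.cos(a),-np.sin(a),0],[np.sin(a),np.cos(a),0],[0,0,1]]); o=np.r_[p[:2],0]
pt=U.T@(s["position"]-o)
print("t",round(s["t"],2),"unit pos mm",(pt*1e3).round(1),"F",s["ft_force"].round(1),"tool x yaw-unit",round(np.arctan2(M[1,0],M[0,0])-a,4),"zaxis",M[:,2].round(3),"j",s["joint_positions"].round(2))
for t in sys.argv[1:]:
    g=o+U@(np.array(eval(t))*1e-3); print("world",g.round(3),"tool delta",(M.T@(g-s["position"])).round(4))
if len(sys.argv)==1: pass
E
python3 - <<'E'
from h import *
p=np.load("pose.npy");a=p[2];d=np.array([.38,.15])-p[:2]
print(np.array([[np.cos(a),np.sin(a)],[-np.sin(a),np.cos(a)]])@d)
E
python3 go.py "(-130,258,260)" "(7,0,260)"
```

```text
t: 0.57
position: [0.2439, 0.6291, 0.2681]
eef_rot: [0.0, 0.994, 0.107, -0.0]
ft_force: [-0.2, 0.2, 0.7]
width: 0.3
finger_force: 0.0
[-0.13006111  0.25849685]
t 0.57 unit pos mm [-164.2  755.4  268.1] F [-0.2  0.2  0.7] tool x yaw-unit 0.0061 zaxis [-0.    -0.001 -1.   ] j [ 1.49  0.33  0.12 -0.   -1.37  0.3 ]
world [0.38 0.15 0.26] tool delta [0.0312 0.4976 0.0084]
world [ 0.568 -0.075  0.26 ] tool delta [0.1666 0.7564 0.0085]
```

```bash
echo '[[[0.008, 0.08, 0], [0, 0, 0], 0], [[0.008, 0.16, 0], [0, 0, 0], 0], [[0.008, 0.16, 0], [0, 0, 0], 0], [[0.012, 0.16, 0], [0, 0, 0], 0], [[0.012, 0.16, 0], [0, 0, 0], 0]]' | python3 jog.py
echo '[[[0.008, 0.16, 0], [0, 0, 0], 0], [[0.012, 0.16, 0], [0, 0, 0], 0], [[0.012, 0.16, 0], [0, 0, 0], 0], [[0.012, 0.16, 0], [0, 0, 0], 0], [[0.012, 0.16, 0], [0, 0, 0], 0]]' | python3 jog.py
echo '[[[0.012, 0.16, 0], [0, 0, 0], 0], [[0.012, 0.16, 0], [0, 0, 0], 0], [[0, 0.16, 0], [0, 0, 0], 0], [[0, 0.08, 0], [0, 0, 0], 0], [[0, 0, 0], [0, 0, 0], 0]]' | python3 jog.py
python3 go.py "(7,0,230)"
```

```text
t: 0.98
position: [0.2931, 0.4538, 0.2673]
eef_rot: [0.0, 0.995, 0.104, -0.0]
ft_force: [0.6, -0.9, 0.9]
width: -0.001
finger_force: 0.0
t: 1.4
position: [0.348, 0.2609, 0.2678]
eef_rot: [-0.0, 0.995, 0.104, 0.0]
ft_force: [1.3, 0.2, -0.9]
width: 0.001
finger_force: 0.0
t: 1.82
position: [0.383, 0.124, 0.268]
eef_rot: [-0.0, 0.995, 0.103, 0.0]
ft_force: [-0.3, -0.3, -1.0]
width: 0.001
finger_force: 0.0
t 1.82 unit pos mm [-132.6  232.4  268. ] F [-0.3 -0.3 -1. ] tool x yaw-unit -0.0027 zaxis [ 0.  0. -1.] j [ 0.81 -0.16 -0.42  0.   -1.31  0.97]
world [ 0.568 -0.075  0.23 ] tool delta [0.1402 0.232  0.038 ]
```

In the tool's units: 0.029 m is 0.116, 0.0175 m is 0.07.

```bash
echo '[[[0.07, 0.116, 0], [0, 0, 0], 0], [[0.07, 0.116, 0], [0, 0, 0], 0], [[0.07, 0.116, 0], [0, 0, 0], 0], [[0.07, 0.116, 0], [0, 0, 0], 0], [[0.07, 0.116, 0], [0, 0, 0], 0]]' | python3 jog.py
echo '[[[0.07, 0.116, 0], [0, 0, 0], 0], [[0.07, 0.116, 0], [0, 0, 0], 0], [[0.0708, 0.116, 0], [0, 0, 0], 0], [[0, 0, 0.08], [0, 0, 0], 0], [[0, 0, 0.08], [0, 0, 0], 0]]' | python3 jog.py
python3 go.py "(7,0,110)"
python3 - <<'E'
from h import *
a=ctrl.capture("scene")[:,:,::-1]
cv2.imwrite("pics/s1.png",cv2.resize(a[120:320,180:440],None,fx=3,fy=3,interpolation=cv2.INTER_CUBIC))
E
```

```text
t: 2.23
position: [0.4996, 0.0026, 0.2677]
eef_rot: [-0.0, 0.995, 0.104, 0.0]
ft_force: [0.3, 0.9, -0.1]
width: 0.0
finger_force: 0.0
t: 2.65
position: [0.5698, -0.0717, 0.2269]
eef_rot: [0.0, 0.995, 0.103, 0.0]
ft_force: [-0.4, 1.2, -1.3]
width: 0.001
finger_force: 0.0
t 2.65 unit pos mm [  9.8   2.4 226.9] F [-0.4  1.2 -1.3] tool x yaw-unit -0.0022 zaxis [ 0.  0. -1.] j [ 0.22  0.18 -0.17  0.   -1.22  1.56]
world [ 0.568 -0.075  0.11 ] tool delta [-0.0028  0.0024  0.1169]
```

View pics/s1.png

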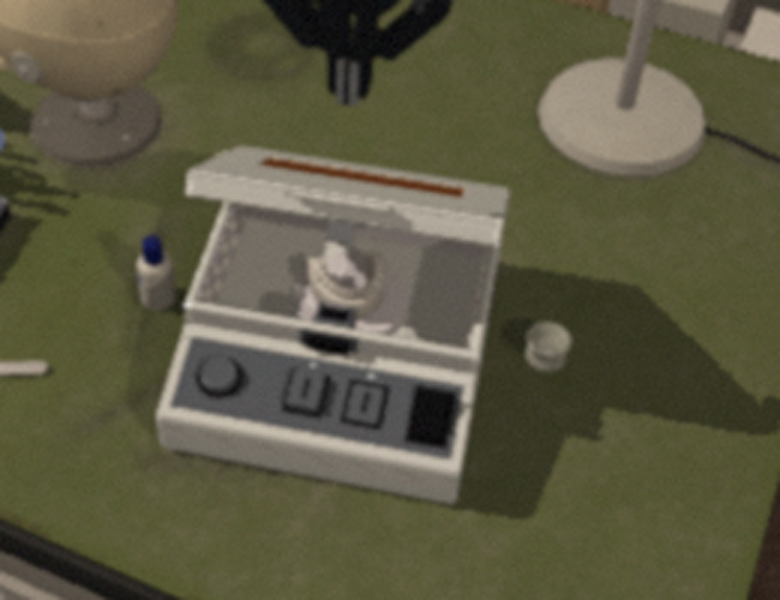

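The gripper tip (345,100) hangs clear above the lid, whose front edge is at (345,185). The long key at (307,388) stands up. I'll push straight down.

In the tool's units: 0.02 m is 0.08, 0.01 m is 0.04.

```bash
echo '[[[-0.0112, 0.0096, 0.04], [0, 0, 0], 0], [[0, 0, 0.08], [0, 0, 0], 0], [[0, 0, 0.08], [0, 0, 0], 0], [[0, 0, 0.08], [0, 0, 0], 0], [[0, 0, 0.08], [0, 0, 0], 0]]' | python3 jog.py
python3 go.py
echo '[[[0, 0, 0.056], [0, 0, 0], 0], [[0, 0, 0.04], [0, 0, 0], 0], [[0, 0, 0.028], [0, 0, 0], 0], [[0, 0, 0.016], [0, 0, 0], 0], [[0, 0, 0.012], [0, 0, 0], 0]]' | python3 jog.py
python3 go.py
```

```text
t: 3.12
position: [0.5665, -0.0731, 0.1382]
eef_rot: [0.0, 0.994, 0.105, 0.001]
ft_force: [0.8, -0.5, 2.1]
width: 0.002
finger_force: 0.8
t 3.12 unit pos mm [  6.3   1.7 138.2] F [ 0.8 -0.5  2.1] tool x yaw-unit 0.0018 zaxis [ 0.002  0.    -1.   ] j [ 0.21  0.23 -0.31  0.   -1.03  1.57]
t: 3.53
position: [0.5664, -0.0734, 0.1002]
eef_rot: [0.0, 0.995, 0.104, 0.0]
ft_force: [-1.5, -0.1, 2.3]
width: -0.001
finger_force: 1.0
t 3.53 unit pos mm [  6.1   1.4 100.2] F [-1.5 -0.1  2.3] tool x yaw-unit 0.0009 zaxis [ 0.001 -0.    -1.   ] j [ 0.21  0.27 -0.35  0.   -0.94  1.57]
```

In the tool's units: 0.002 m is 0.008, 0.001 m is 0.004.

```bash
echo '[[[0, 0, 0.008], [0, 0, 0], 0], [[0, 0, 0.008], [0, 0, 0], 0], [[0, 0, 0.004], [0, 0, 0], 0], [[0, 0, 0], [0, 0, 0], 0], [[0, 0, 0], [0, 0, 0], 0]]' | python3 jog.py
```

```text
t: 3.95
position: [0.5662, -0.0736, 0.095]
eef_rot: [-0.0, 0.995, 0.104, 0.0]
ft_force: [-0.6, -0.1, 1.0]
width: -0.005
finger_force: 0.4
```

In the tool's units: 0.001 m is 0.004.

```bash
echo '[[[0, 0, 0.004], [0, 0, 0], 0], [[0, 0, 0.004], [0, 0, 0], 0], [[0, 0, 0.004], [0, 0, 0], 0], [[0, 0, 0], [0, 0, 0], 0]]' | python3 jog.py; python3 go.py
echo '[[[0, 0, 0.004], [0, 0, 0], 0], [[0, 0, 0.004], [0, 0, 0], 0], [[0, 0, 0], [0, 0, 0], 0]]' | python3 jog.py; python3 go.py
```

```text
t: 4.28
position: [0.5659, -0.0737, 0.0916]
eef_rot: [0.0, 0.995, 0.104, -0.0]
ft_force: [-1.3, -0.0, 1.5]
width: -0.001
finger_force: 0.7
t 4.28 unit pos mm [ 5.6  1.2 91.6] F [-1.3 -0.   1.5] tool x yaw-unit 0.0004 zaxis [-0. -0. -1.] j [ 0.21  0.28 -0.36 -0.   -0.93  1.57]
t: 4.53
position: [0.5659, -0.0736, 0.0896]
eef_rot: [0.0, 0.995, 0.104, -0.0]
ft_force: [-0.5, -0.5, 1.3]
width: 0.0
finger_force: 0.6
t 4.53 unit pos mm [ 5.6  1.3 89.6] F [-0.5 -0.5  1.3] tool x yaw-unit 0.0004 zaxis [-0. -0. -1.] j [ 0.21  0.28 -0.37 -0.   -0.92  1.57]
```

Run:
```python
from h import *
a=ctrl.capture("scene")[:,:,::-1]; b=ctrl.capture("top")[:,:,::-1]
x=cv2.resize(a[150:300,220:370],(400,400),interpolation=cv2.INTER_CUBIC)
y=cv2.resize(b[130:280,220:370],(400,400),interpolation=cv2.INTER_CUBIC)
cv2.imwrite("pics/s2.png",np.hstack([x,y]))
```

```text
(no output)
```

View pics/s2.png

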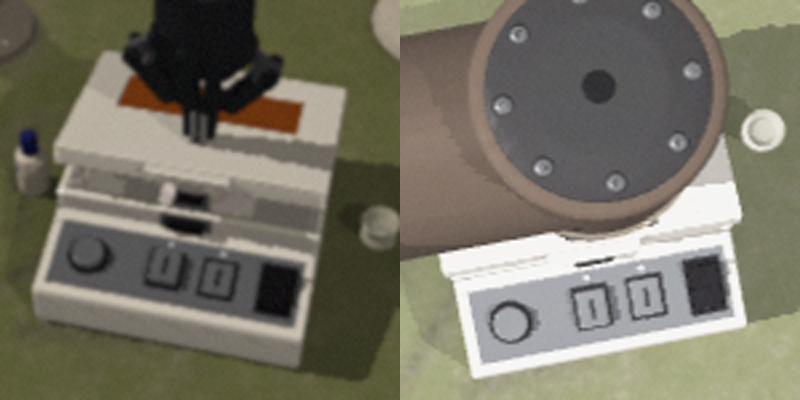

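The lid is part-way down, with its front edge still clear of the chamber wall. The tip is at about (200,140) in the left half, on white just in front of the window. I'll compare the projected TCP and lid lines with the picture.

Run:
```python
from h import *
s=ctrl.state(); p=np.load("pose.npy");a=p[2]
print(((proj("scene",[s["position"]])-[220,150])*400/150).round(0),s["ft_force"].round(1),s["wrist_torque"].round(2))
def w(P): P=np.array(P)*1e-3; return np.c_[P[:,:2]@np.array([[np.cos(a),np.sin(a)],[-np.sin(a),np.cos(a)]])+p[:2],P[:,2]]
for th in (0,.05,.1,.15,.2,.3):
    P=[[112-154*np.cos(th)-18*np.sin(th),y,80+154*np.sin(th)+18*np.cos(th)] for y in (112,-112)]
    print(th,((proj("scene",w(P))-[220,150])*400/150).round(0).tolist(),((proj("top",w(P))-[220,130])*400/150).round(0).tolist())
print("hinge",((proj("scene",w([[112,112,98],[112,-112,98],[7,0,98]]))-[220,150])*400/150).round(0).tolist())
print("base",((proj("scene",w([[-120,112,44],[-120,-112,44],[-40,112,78],[-40,-112,78]]))-[220,150])*400/150).round(0).tolist())
```

```text
[[198. 165.]] [ 0.5 -0.4  0.1] [-0.11  0.06  0.01]
0 [[56.0, 176.0], [324.0, 226.0]] [[48.0, 279.0], [338.0, 226.0]]
0.05 [[55.0, 171.0], [325.0, 220.0]] [[47.0, 280.0], [339.0, 227.0]]
0.1 [[54.0, 165.0], [326.0, 215.0]] [[47.0, 280.0], [341.0, 227.0]]
0.15 [[54.0, 159.0], [327.0, 208.0]] [[45.0, 280.0], [342.0, 226.0]]
0.2 [[53.0, 152.0], [328.0, 202.0]] [[44.0, 279.0], [344.0, 225.0]]
0.3 [[53.0, 138.0], [330.0, 188.0]] [[42.0, 276.0], [346.0, 221.0]]
hinge [[105.0, 54.0], [348.0, 94.0], [200.0, 157.0]]
base [[33.0, 289.0], [303.0, 343.0], [58.0, 190.0], [322.0, 239.0]]
```

Run:
```python
from h import *
print((proj("scene",[[0.5698,-0.0717,0.2269]])-[180,120])*3, "seen 345,103")
a=ctrl.capture("scene")[:,:,::-1]; b=ctrl.capture("wrist")[:,:,::-1]
x=cv2.resize(a[150:250,230:330],(500,500),interpolation=cv2.INTER_CUBIC)
y=cv2.resize(b,(300,225)); y=np.vstack([y,np.zeros((275,300,3),np.uint8)])
cv2.imwrite("pics/s3.png",np.hstack([x,y]))
```

```text
[[347.28583421 135.90180727]] seen 345,103
```

View pics/s3.png

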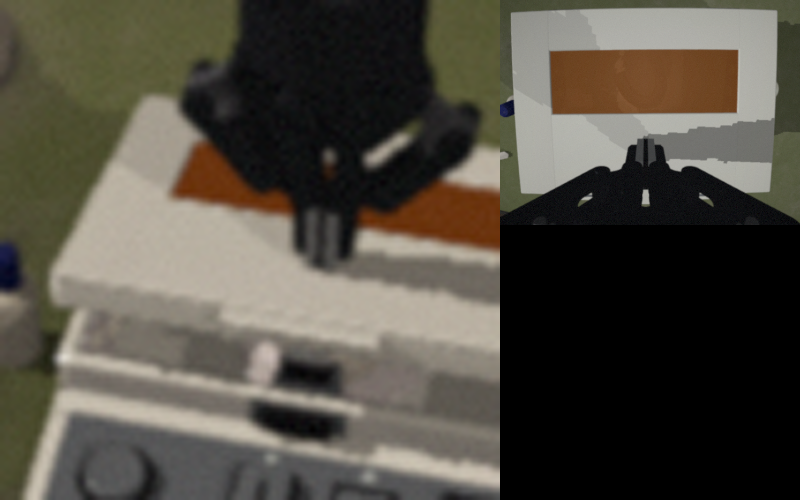

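The view confirms that the tip rests on the white lid front at (322,262). The lid is at about 0.2 rad, although the reported z is far lower. I'll check whether the pose readings are biased, using the wrist camera's view of the lid corners (frame pixels (47,360), (504,358), (20,22), (517,19)).

Run:
```python
from h import *
from scipy.optimize import least_squares
p=np.load("pose.npy");a=p[2]
def w(P): P=np.array(P)*1e-3; return np.c_[P[:,:2]@np.array([[np.cos(a),np.sin(a)],[-np.sin(a),np.cos(a)]])+p[:2],P[:,2]]
def lid(th,l,h,y): return [112-l*np.cos(th)-h*np.sin(th),y,80+l*np.sin(th)+h*np.cos(th)]
K,D,Rw,e=cam("wrist"); s=ctrl.state(); print(s["position"],"eye",e, s["t"])
px=np.array([[47,360],[504,358],[20.5,22],[517,19]])
pts=lambda th:w([lid(th,154,18,112),lid(th,154,18,-112),lid(th,-8,18,112),lid(th,-8,18,-112)])
for th in (.1,.2,.25,.3):
    r=least_squares(lambda d:(proj("",pts(th),(K,D,Rw,e+d))-px).ravel(),[0,0,0]); print(th,(r.x*1e3).round(1),r.fun.round(1))
print((proj("",pts(.22),(K,D,Rw,e))).round(0).tolist(), proj("",[s["position"]],(K,D,Rw,e)), "tip seen ~",(145*560/300,140*560/300))
# tip on lid plane from scene
K,D,Rw,e=cam("scene")
for th in (.15,.2,.25):
    A=np.array(lid(th,105,18,0))
    for z in np.arange(.09,.16,.001):
        q=ray("scene",[[294.4,203]],z)[0]; x,y=np.array([[np.cos(a),np.sin(a)],[-np.sin(a),np.cos(a)]])@(q[:2]-p[:2])*1e3
        if abs(80+(112-x)*np.tan(th)+18/np.cos(th)-z*1e3)<1.2: print("tip on lid",th,x.round(1),y.round(1),z)
```

```text
[ 0.56606279 -0.07354288  0.08967296] eye [ 0.63989488 -0.05876963  0.26585081] 4.7333
0.1 [ 1.  -0.1 -5.2] [  8.8  -2.3 -16.4  -0.1  -6.5  -1.6  12.9   1.8]
0.2 [-3.2 -0.9  1.6] [-2.1  0.9 -5.3  3.1  4.5 -3.6  2.2 -0.1]
0.25 [-5.  -1.2  5.3] [-7.5  1.4  0.4  3.6 10.2 -3.7 -3.4 -0.2]
0.3 [-6.6 -1.5  9.1] [-13.    1.3   6.    3.5  16.   -3.2  -9.    0.2]
[[41.0, 372.0], [503.0, 372.0], [25.0, 26.0], [520.0, 27.0]] [[269.8764534  248.40191934]] tip seen ~ (270.6666666666667, 261.3333333333333)
tip on lid 0.15 10.9 2.7 0.11300000000000002
tip on lid 0.15 10.0 2.5 0.11400000000000002
tip on lid 0.2 5.4 1.6 0.11900000000000002
tip on lid 0.2 4.5 1.5 0.12000000000000002
tip on lid 0.2 3.6 1.3 0.12100000000000002
tip on lid 0.25 -1.9 0.2 0.12700000000000003
tip on lid 0.25 -2.8 0.1 0.12800000000000003
tip on lid 0.25 -3.7 -0.1 0.12900000000000003
```

The arm kinematics agree with the cameras. The contacting fingertip sits about 30 mm short of the reported TCP, so I'll keep pushing down to a reported z of about 0.068, watching the force.

In the tool's units: 0.005 m is 0.02, 0.003 m is 0.012.

```bash
echo '[[[0, 0, 0.02], [0, 0, 0], 0], [[0, 0, 0.02], [0, 0, 0], 0], [[0, 0, 0.012], [0, 0, 0], 0], [[0, 0, 0], [0, 0, 0], 0]]' | python3 jog.py
echo '[[[0, 0, 0.008], [0, 0, 0], 0], [[0, 0, 0.008], [0, 0, 0], 0], [[0, 0, 0.004], [0, 0, 0], 0], [[0, 0, 0], [0, 0, 0], 0]]' | python3 jog.py
echo '[[[0, 0, 0.004], [0, 0, 0], 0], [[0, 0, 0.004], [0, 0, 0], 0], [[0, 0, 0.004], [0, 0, 0], 0], [[0, 0, 0], [0, 0, 0], 0]]' | python3 jog.py; python3 go.py
```

```text
t: 5.07
position: [0.5654, -0.0737, 0.0758]
eef_rot: [0.0, 0.995, 0.104, -0.001]
ft_force: [-1.6, 0.8, 1.4]
width: -0.003
finger_force: 0.5
t: 5.4
position: [0.5649, -0.0739, 0.0719]
eef_rot: [0.0, 0.995, 0.104, -0.001]
ft_force: [-4.6, 0.3, 6.9]
width: 0.005
finger_force: 3.3
t: 5.73
position: [0.5654, -0.0738, 0.0686]
eef_rot: [0.0, 0.995, 0.104, -0.001]
ft_force: [-1.6, -1.9, 3.6]
width: -0.001
finger_force: 1.7
t 5.73 unit pos mm [ 5.   1.2 68.6] F [-1.6 -1.9  3.6] tool x yaw-unit 0.0003 zaxis [-0.001 -0.    -1.   ] j [ 0.21  0.31 -0.39 -0.   -0.88  1.57]
```

```bash
echo '[[[0, 0, 0.004], [0, 0, 0], 0], [[0, 0, 0], [0, 0, 0], 0]]' | python3 jog.py
echo '[[[0, 0, 0.004], [0, 0, 0], 0], [[0, 0, 0.004], [0, 0, 0], 0], [[0, 0, 0], [0, 0, 0], 0]]' | python3 jog.py
python3 go.py
```

```text
t: 5.9
position: [0.5658, -0.0737, 0.0677]
eef_rot: [0.0, 0.995, 0.104, -0.0]
ft_force: [-2.4, -0.6, 2.4]
width: -0.001
finger_force: 1.5
t: 6.15
position: [0.5664, -0.0734, 0.0655]
eef_rot: [-0.0, 0.995, 0.104, 0.0]
ft_force: [1.1, -0.0, 0.4]
width: 0.004
finger_force: 0.0
t 6.15 unit pos mm [ 6.1  1.4 65.5] F [ 1.1 -0.   0.4] tool x yaw-unit 0.0004 zaxis [ 0.001  0.    -1.   ] j [ 0.21  0.31 -0.39 -0.   -0.87  1.57]
```

In the tool's units: 0.001 m is 0.004.

```bash
echo '[[[0, 0, 0.004], [0, 0, 0], 0], [[0, 0, 0.004], [0, 0, 0], 0], [[0, 0, 0], [0, 0, 0], 0]]' | python3 jog.py
echo '[[[0, 0, 0.004], [0, 0, 0], 0], [[0, 0, 0.004], [0, 0, 0], 0], [[0, 0, 0], [0, 0, 0], 0]]' | python3 jog.py
python3 - <<'E'
from h import *
a=ctrl.capture("scene")[:,:,::-1]
cv2.imwrite("pics/s4.png",cv2.resize(a[150:290,220:370],None,fx=4,fy=4,interpolation=cv2.INTER_CUBIC))
E
```

```text
t: 6.4
position: [0.5664, -0.0734, 0.0642]
eef_rot: [0.0, 0.995, 0.104, 0.0]
ft_force: [-3.4, -0.0, 6.9]
width: -0.001
finger_force: 3.3
t: 6.65
position: [0.5663, -0.0735, 0.0633]
eef_rot: [0.0, 0.995, 0.105, 0.0]
ft_force: [-6.6, 1.3, 17.0]
width: 0.0
finger_force: 8.5
```

View pics/s4.png

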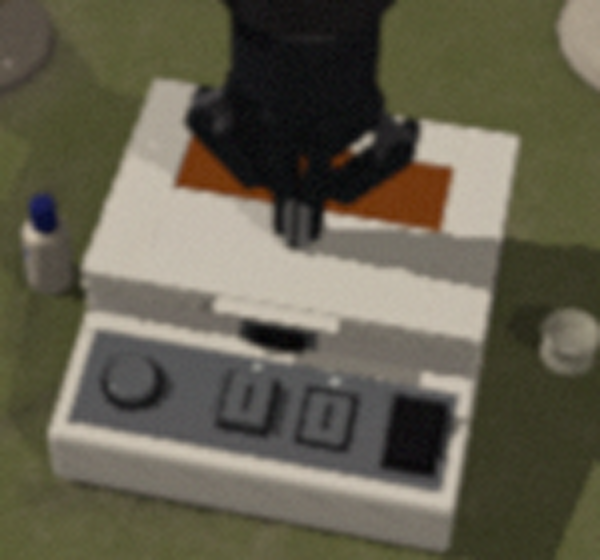

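The lid is shut: its front edge at (290,300) is down to the release push, and it met a hard stop at 17 N. The short key at (325,418) is down and the rocker is at (415,435). The effective tip is about 34 mm behind the reported TCP. I'll rise, tilt 10° to match the console normal, and go to the rocker.

In the tool's units: -0.03 m is -0.12, -0.02 m is -0.08, 0.0585 rad is 0.0293.

```bash
echo '[[[0, 0, -0.08], [0, 0, 0], 0], [[0, 0, -0.12], [0, 0.0293, 0], 0], [[0, 0, -0.12], [0, 0.029, 0], 0], [[0, 0, -0.08], [0, 0.029, 0], 0], [[0, 0, 0], [0, 0, 0], 0]]' | python3 jog.py
cat > go.py <<'E'
import sys
from h import *
s=ctrl.state(); q=s["eef_rot"]; M=R.from_quat([q[1],q[2],q[3],q[0]]).as_matrix(); p=np.load("pose.npy")
U=R.from_euler("z",p[2]).as_matrix(); o=np.r_[p[:2],0]; C=R.from_euler("y",-10,degrees=True).as_matrix(); c=np.array([-80,0,51])
tip=s["position"]-.034*M[:,2]; tu=U.T@(tip-o)*1e3
print("t",round(s["t"],2),"tip unit mm",tu.round(1),"console frame s,y,h",(C.T@(tu-c)).round(1),"F console",((U@C).T@s["ft_force"]).round(1),"ff",round(s["finger_force"],1))
print("tool axes in console frame",((U@C).T@M).round(3).tolist())
for t in sys.argv[1:]:
    g=o+U@(c+C@np.array(eval(t)))*1e-3; print(t,"tool delta",(M.T@(g-tip)).round(4))
E
python3 go.py "(12,-84,60)" "(12,-84,15)"
python3 - <<'E'
from h import *
a=ctrl.capture("scene")[:,:,::-1]
cv2.imwrite("pics/s5.png",cv2.resize(a[150:290,220:370],None,fx=4,fy=4,interpolation=cv2.INTER_CUBIC))
b=cv2.imread("pics/s4.png"); d=cv2.imread("pics/s5.png"); print("front strip diff",np.abs(b[260:,:].astype(int)-d[260:,:]).mean())
E
```

```text
t: 7.12
position: [0.5631, -0.0744, 0.1666]
eef_rot: [-0.01, 0.99, 0.104, 0.092]
ft_force: [0.0, -0.4, -0.4]
width: -0.002
finger_force: 0.0
t 7.12 tip unit mm [ -3.6   1.1 200. ] console frame s,y,h [101.1   1.1 133.4] F console [-0.1 -0.4 -0.4] ff 0.0
tool axes in console frame [[1.0, 0.001, 0.011], [0.001, -1.0, -0.0], [0.011, 0.0, -1.0]]
(12,-84,60) tool delta [-0.0899  0.0851  0.0725]
(12,-84,15) tool delta [-0.0904  0.085   0.1175]
front strip diff 3.7783777777777776
```

In the tool's units: 0.03 m is 0.12, -0.0225 m is -0.09.

```bash
echo '[[[-0.09, 0.0852, 0], [0, 0, 0], 0], [[-0.09, 0.0852, 0], [0, 0, 0], 0], [[-0.09, 0.0852, 0], [0, 0, 0], 0], [[-0.09, 0.0852, 0.08], [0, 0, 0], 0], [[0, 0, 0.12], [0, 0, 0], 0]]' | python3 jog.py
echo '[[[0, 0, 0.12], [0, 0, 0], 0], [[0, 0, 0.064], [0, 0, 0], 0], [[0, 0, 0], [0, 0, 0], 0]]' | python3 jog.py
python3 go.py "(12,-84,15)"
python3 - <<'E'
from h import *
a=ctrl.capture("scene")[:,:,::-1]
x=cv2.resize(a[150:290,220:370],(600,560),interpolation=cv2.INTER_CUBIC)
cv2.imwrite("pics/s6.png",x)
E
```

```text
t: 7.58
position: [0.5003, -0.177, 0.0971]
eef_rot: [-0.009, 0.991, 0.103, 0.088]
ft_force: [-0.9, 0.3, -0.9]
width: 0.005
finger_force: 0.0
t: 7.83
position: [0.5068, -0.1726, 0.0465]
eef_rot: [-0.01, 0.991, 0.103, 0.083]
ft_force: [-0.2, -0.4, -0.2]
width: -0.0
finger_force: 0.0
t 7.83 tip unit mm [-78.3 -83.4  80.1] console frame s,y,h [  6.7 -83.4  28.3] F console [-0.3 -0.4 -0.2] ff 0.0
tool axes in console frame [[1.0, -0.001, -0.008], [-0.001, -1.0, 0.002], [-0.008, -0.002, -1.0]]
(12,-84,15) tool delta [0.0054 0.0006 0.0133]
```

View pics/s6.png

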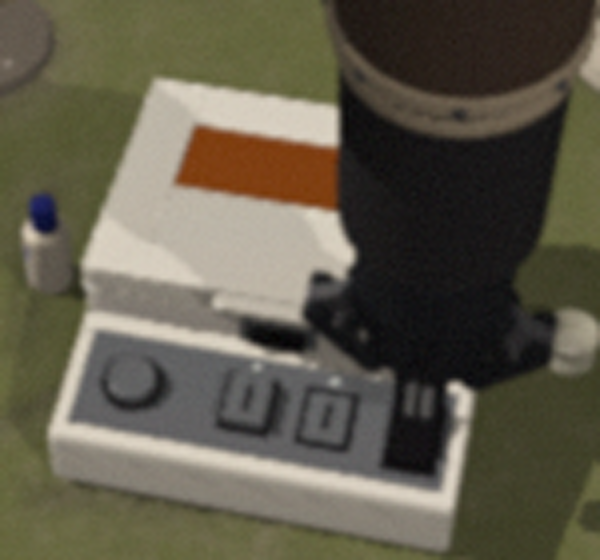

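The lid stays latched and the tip (420,405) is above the rocker's far half. I'll press in small steps.

In the tool's units: 0.005 m is 0.02, 0.003 m is 0.012.

```bash
echo '[[[0.02, 0, 0.02], [0, 0, 0], 0], [[0, 0, 0.02], [0, 0, 0], 0], [[0, 0, 0.012], [0, 0, 0], 0], [[0, 0, 0], [0, 0, 0], 0]]' | python3 jog.py; python3 go.py
echo '[[[0, 0, 0.008], [0, 0, 0], 0], [[0, 0, 0.008], [0, 0, 0], 0], [[0, 0, 0], [0, 0, 0], 0]]' | python3 jog.py; python3 go.py
```

```text
t: 8.22
position: [0.5165, -0.171, 0.0395]
eef_rot: [-0.009, 0.991, 0.104, 0.087]
ft_force: [-0.1, 0.2, -0.4]
width: -0.002
finger_force: 0.0
t 8.22 tip unit mm [-68.8 -83.8  73. ] console frame s,y,h [ 14.9 -83.8  19.7] F console [-0.1  0.2 -0.4] ff 0.0
tool axes in console frame [[1.0, 0.001, 0.0], [0.001, -1.0, 0.0], [0.0, -0.0, -1.0]]
t: 8.47
position: [0.5169, -0.171, 0.0356]
eef_rot: [-0.009, 0.991, 0.104, 0.087]
ft_force: [0.6, 0.3, -0.1]
width: 0.002
finger_force: 0.0
t 8.47 tip unit mm [-68.4 -83.9  69.1] console frame s,y,h [ 14.6 -83.9  15.8] F console [ 0.6  0.2 -0.2] ff 0.0
tool axes in console frame [[1.0, 0.0, 0.0], [0.0, -1.0, 0.0], [0.0, -0.0, -1.0]]
```

In the tool's units: -0.002 m is -0.008, 0.001 m is 0.004.

```bash
echo '[[[-0.008, 0, 0.008], [0, 0, 0], 0], [[0, 0, 0.004], [0, 0, 0], 0], [[0, 0, 0.004], [0, 0, 0], 0], [[0, 0, 0], [0, 0, 0], 0]]' | python3 jog.py; python3 go.py
echo '[[[0, 0, 0.004], [0, 0, 0], 0], [[0, 0, 0.004], [0, 0, 0], 0], [[0, 0, 0.004], [0, 0, 0], 0], [[0, 0, 0], [0, 0, 0], 0]]' | python3 jog.py; python3 go.py
```

```text
t: 8.8
position: [0.5157, -0.1714, 0.0313]
eef_rot: [-0.009, 0.991, 0.104, 0.087]
ft_force: [-0.3, -0.5, -0.3]
width: 0.003
finger_force: 0.1
t 8.8 tip unit mm [-69.7 -84.   64.7] console frame s,y,h [ 12.6 -84.   11.7] F console [-0.4 -0.4 -0.2] ff 0.1
tool axes in console frame [[1.0, 0.0, -0.0], [0.0, -1.0, 0.0], [-0.0, -0.0, -1.0]]
t: 9.13
position: [0.516, -0.1712, 0.028]
eef_rot: [-0.009, 0.991, 0.104, 0.086]
ft_force: [0.1, 0.1, -0.1]
width: 0.0
finger_force: 0.0
t 9.13 tip unit mm [-69.2 -83.9  61.5] console frame s,y,h [ 12.4 -83.9   8.5] F console [ 0.1  0.1 -0.1] ff 0.0
tool axes in console frame [[1.0, 0.0, -0.001], [0.0, -1.0, 0.0], [-0.001, -0.0, -1.0]]
```

In the tool's units: 0.001 m is 0.004.

```bash
for i in 1; do echo '[[[0, 0, 0.004], [0, 0, 0], 0], [[0, 0, 0.004], [0, 0, 0], 0], [[0, 0, 0], [0, 0, 0], 0]]' | python3 jog.py; python3 go.py|head -1
echo '[[[0, 0, 0.004], [0, 0, 0], 0], [[0, 0, 0.004], [0, 0, 0], 0], [[0, 0, 0], [0, 0, 0], 0]]' | python3 jog.py; python3 go.py|head -1; done
```

```text
t: 9.38
position: [0.5164, -0.1712, 0.0267]
eef_rot: [-0.009, 0.991, 0.104, 0.087]
ft_force: [-3.1, 0.8, 6.8]
width: 0.001
finger_force: 3.4
t 9.38 tip unit mm [-68.9 -84.   60.2] console frame s,y,h [ 12.5 -84.    7.1] F console [-1.6  1.4  7.2] ff 3.4
t: 9.63
position: [0.5166, -0.1713, 0.0263]
eef_rot: [-0.009, 0.991, 0.104, 0.087]
ft_force: [-11.1, 3.2, 27.7]
width: 0.0
finger_force: 13.7
t 9.63 tip unit mm [-68.7 -84.1  59.8] console frame s,y,h [ 12.6 -84.1   6.7] F console [-5.3  5.4 29. ] ff 13.7
```

In the tool's units: -0.04 m is -0.16, -0.02 m is -0.08.

```bash
echo '[[[0, 0, -0.048], [0, 0, 0], 0], [[0, 0, -0.08], [0, 0, 0], 0], [[-0.024, -0.16, 0], [0, 0, 0], 0], [[-0.026, -0.16, 0], [0, 0, 0], 0], [[0, -0.048, 0], [0, 0, 0], 0]]' | python3 jog.py
echo '[[[0, 0, 0], [0, 0, 0], 0], [[0, 0, 0], [0, 0, 0], 0]]' | python3 jog.py; python3 go.py "(0,8,14)"
python3 - <<'E'
from h import *
a=ctrl.capture("scene")[:,:,::-1]; b=ctrl.capture("top")[:,:,::-1]
x=cv2.resize(a[180:290,220:340],(440,400),interpolation=cv2.INTER_CUBIC)
y=cv2.resize(b[185:285,280:380],(360,400),interpolation=cv2.INTER_CUBIC)
cv2.imwrite("pics/s7.png",np.hstack([x,y]))
E
```

```text
t: 10.05
position: [0.4779, -0.083, 0.0535]
eef_rot: [-0.009, 0.991, 0.103, 0.086]
ft_force: [-1.3, 0.7, -0.6]
width: -0.001
finger_force: 0.0
t: 10.22
position: [0.4804, -0.084, 0.054]
eef_rot: [-0.009, 0.991, 0.105, 0.087]
ft_force: [0.5, -0.7, -0.3]
width: 0.005
finger_force: 0.0
t 10.22 tip unit mm [-86.1   8.7  87.5] console frame s,y,h [ 0.3  8.7 37. ] F console [ 0.3 -0.8 -0.4] ff 0.0
tool axes in console frame [[1.0, 0.003, 0.001], [0.003, -1.0, 0.0], [0.001, -0.0, -1.0]]
(0,8,14) tool delta [-0.0004  0.0007  0.023 ]
```

View pics/s7.png

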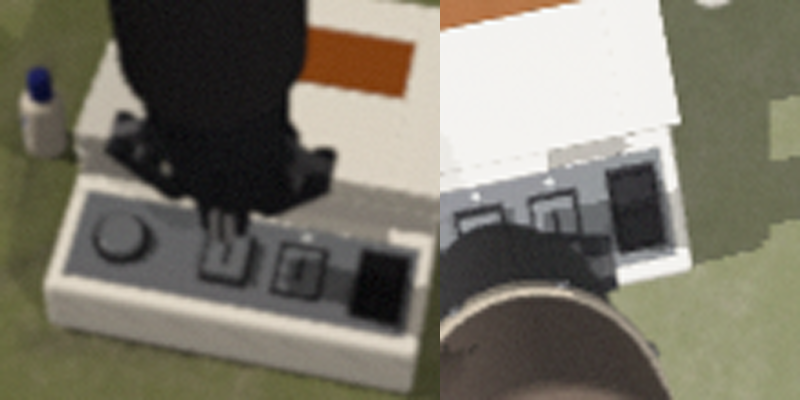

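The lid is shut and the tip is above the long key (225,255), with nothing touching. Before pressing, I'll compare the rocker side by side, before and after.

Run:
```python
from h import *
t0=np.load("top.npy"); t1=ctrl.capture("top")[:,:,::-1]; s1=ctrl.capture("scene")[:,:,::-1]
s0=cv2.imread("pics/s5.png")
f=lambda i:cv2.resize(np.clip(i.astype(float)*1.6,0,255).astype(np.uint8),(400,300),interpolation=cv2.INTER_CUBIC)
A=f(t0[220:252,322:352]);B=f(t1[220:252,322:352])
x,y=310,240
C=f(s0[(y-150)*4:(y-150+33)*4,(x-220)*4:(x-220+34)*4]);D=f(s1[y:y+33,x:x+34])
cv2.imwrite("pics/s8.png",np.vstack([np.hstack([A,B]),np.hstack([C,D])]))
```

```text
(no output)
```

View pics/s8.png

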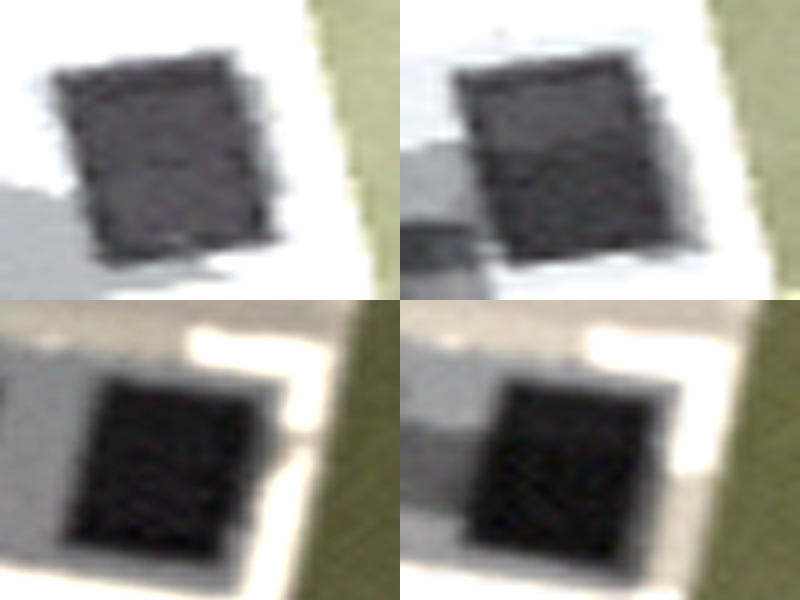

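In the before crops (left) the rocker's shadow is at its far right, near (270,170). In the after crops it is at the near right (690,230), so the near half is now raised and the mains is on. Next is the long key.

Careful with the scale: shifts go in shares of 0.25 m and turns go in shares of 2 rad. That gives: 0.01 m is 0.04, 0.005 m is 0.02.

```bash
echo '[[[0, 0.0028, 0.04], [0, 0, 0], 0], [[0, 0, 0.04], [0, 0, 0], 0], [[0, 0, 0.02], [0, 0, 0], 0], [[0, 0, 0.008], [0, 0, 0], 0], [[0, 0, 0], [0, 0, 0], 0]]' | python3 jog.py; python3 go.py|head -1
echo '[[[0, 0, 0.004], [0, 0, 0], 0], [[0, 0, 0.004], [0, 0, 0], 0], [[0, 0, 0], [0, 0, 0], 0]]' | python3 jog.py; python3 go.py|head -1
echo '[[[0, 0, 0.004], [0, 0, 0], 0], [[0, 0, 0.004], [0, 0, 0], 0], [[0, 0, 0], [0, 0, 0], 0]]' | python3 jog.py; python3 go.py|head -1
```

```text
t: 10.83
position: [0.4848, -0.085, 0.0265]
eef_rot: [-0.009, 0.991, 0.103, 0.086]
ft_force: [-0.0, -0.7, -0.1]
width: 0.002
finger_force: 0.0
t 10.83 tip unit mm [-82.    6.9  60. ] console frame s,y,h [-0.4  6.9  9.2] F console [-0.2 -0.7 -0. ] ff 0.0
t: 11.08
position: [0.4856, -0.0844, 0.0254]
eef_rot: [-0.009, 0.991, 0.104, 0.087]
ft_force: [0.6, -0.6, -0.7]
width: -0.004
finger_force: 0.0
t 11.08 tip unit mm [-81.1   7.3  58.9] console frame s,y,h [0.3 7.3 7.9] F console [ 0.3 -0.7 -0.8] ff 0.0
t: 11.33
position: [0.4858, -0.0842, 0.0232]
eef_rot: [-0.009, 0.991, 0.104, 0.087]
ft_force: [-0.2, 0.6, 0.6]
width: 0.005
finger_force: 0.0
t 11.33 tip unit mm [-80.9   7.4  56.7] console frame s,y,h [0.1 7.4 5.8] F console [0.1 0.7 0.6] ff 0.0
```

In the tool's units: 0.001 m is 0.004.

```bash
echo '[[[0, 0, 0.004], [0, 0, 0], 0], [[0, 0, 0.004], [0, 0, 0], 0], [[0, 0, 0], [0, 0, 0], 0]]' | python3 jog.py; python3 go.py|head -1
echo '[[[0, 0, 0.004], [0, 0, 0], 0], [[0, 0, 0.002], [0, 0, 0], 0], [[0, 0, 0], [0, 0, 0], 0]]' | python3 jog.py; python3 go.py|head -1
```

```text
t: 11.58
position: [0.4862, -0.0843, 0.0222]
eef_rot: [-0.009, 0.991, 0.104, 0.087]
ft_force: [-6.9, 2.0, 15.9]
width: 0.0
finger_force: 8.1
t 11.58 tip unit mm [-80.5   7.3  55.6] console frame s,y,h [0.3 7.3 4.7] F console [-3.5  3.4 16.8] ff 8.1
t: 11.83
position: [0.4863, -0.0843, 0.022]
eef_rot: [-0.009, 0.991, 0.104, 0.087]
ft_force: [-17.2, 2.1, 37.7]
width: -0.001
finger_force: 19.8
t 11.83 tip unit mm [-80.4   7.3  55.4] console frame s,y,h [0.4 7.3 4.4] F console [-9.6  5.6 39.9] ff 19.8
```

The long key met a hard stop at h ≈ 4.5 mm, which is its down position. Now the start key.

In the tool's units: -0.0337 m is -0.1348, -0.033 m is -0.132.

```bash
echo '[[[0, 0, -0.04], [0, 0, 0], 0], [[0, 0, -0.08], [0, 0, 0], 0], [[0, -0.132, 0], [0, 0, 0], 0], [[0, -0.1348, 0], [0, 0, 0], 0], [[0, 0, 0], [0, 0, 0], 0]]' | python3 jog.py
echo '[[[0, 0, 0], [0, 0, 0], 0]]' | python3 jog.py; python3 go.py "(0,74,12)"
```

```text
t: 12.25
position: [0.4673, -0.0168, 0.05]
eef_rot: [-0.01, 0.991, 0.105, 0.088]
ft_force: [0.3, -0.9, -0.6]
width: 0.0
finger_force: 0.0
t: 12.33
position: [0.4673, -0.0185, 0.0496]
eef_rot: [-0.009, 0.991, 0.106, 0.087]
ft_force: [-0.2, -0.2, -0.0]
width: 0.003
finger_force: 0.0
t 12.33 tip unit mm [-85.4  75.5  83.1] console frame s,y,h [ 0.2 75.5 32.5] F console [-0.2 -0.1  0. ] ff 0.0
tool axes in console frame [[1.0, 0.004, 0.001], [0.004, -1.0, 0.001], [0.001, -0.001, -1.0]]
(0,74,12) tool delta [-0.0003  0.0016  0.0205]
```

In the tool's units: 0.01 m is 0.04, 0.003 m is 0.012.

```bash
echo '[[[0, 0.004, 0.04], [0, 0, 0], 0], [[0, 0, 0.04], [0, 0, 0], 0], [[0, 0, 0.012], [0, 0, 0], 0], [[0, 0, 0.008], [0, 0, 0], 0], [[0, 0, 0], [0, 0, 0], 0]]' | python3 jog.py; python3 go.py|head -1
echo '[[[0, 0, 0.004], [0, 0, 0], 0], [[0, 0, 0.004], [0, 0, 0], 0], [[0, 0, 0.004], [0, 0, 0], 0], [[0, 0, 0], [0, 0, 0], 0]]' | python3 jog.py; python3 go.py|head -1
```

```text
t: 12.75
position: [0.4718, -0.0207, 0.0244]
eef_rot: [-0.009, 0.991, 0.103, 0.086]
ft_force: [-2.6, 0.8, 3.5]
width: 0.003
finger_force: 1.9
t 12.75 tip unit mm [-81.4  72.5  57.9] console frame s,y,h [-0.2 72.5  7.1] F console [-1.7  1.3  3.8] ff 1.9
t: 13.08
position: [0.4722, -0.0206, 0.0225]
eef_rot: [-0.009, 0.991, 0.104, 0.087]
ft_force: [-8.0, -1.5, 16.5]
width: 0.001
finger_force: 9.1
t 13.08 tip unit mm [-81.   72.6  55.9] console frame s,y,h [-0.1 72.6  5. ] F console [-5.2  0.2 17.6] ff 9.1
```

The start key is fully pressed: 17 N against its 5.4 N spring. I'll hold it briefly and then retract clear.

In the tool's units: -0.03 m is -0.12, -0.02 m is -0.08.

```bash
echo '[[[0, 0, 0], [0, 0, 0], 0], [[0, 0, -0.04], [0, 0, 0], 0], [[0, 0, -0.08], [0, 0, 0], 0], [[0, 0, -0.12], [0, 0, 0], 0], [[0, 0, -0.12], [0, 0, 0], 0]]' | python3 jog.py
echo '[[[0, 0, -0.08], [0, 0, 0], 0], [[0, 0, 0], [0, 0, 0], 0], [[0, 0, 0], [0, 0, 0], 0], [[0, 0, 0], [0, 0, 0], 0]]' | python3 jog.py; python3 go.py|head -1
python3 - <<'E'
from h import *
# lid edge check: compare scene with the state just after latching, at the lid's left front edge, + loose things
s0=cv2.imread("pics/s5.png"); s1=cv2.resize(ctrl.capture("scene")[150:290,220:370,::-1],None,fx=4,fy=4,interpolation=cv2.INTER_CUBIC)
for n,(x,y,w,h) in dict(bottle=(10,180,80,130),dish=(520,290,80,100),lidR=(420,250,90,100),longkey=(205,365,80,75),shortkey=(290,380,70,75)).items():
    a=s0[y:y+h,x:x+w].mean(2).astype(np.float32);b=s1[y:y+h,x:x+w].mean(2).astype(np.float32)
    sh,r=cv2.phaseCorrelate(a,b); print(n,np.round(np.array(sh)/4,2),round(r,2),np.abs(a-b).mean().round(1))
E
```

```text
t: 13.5
position: [0.4563, -0.0236, 0.1109]
eef_rot: [-0.009, 0.991, 0.104, 0.086]
ft_force: [0.7, 0.5, 0.0]
width: -0.002
finger_force: 0.0
t: 13.83
position: [0.4535, -0.024, 0.1298]
eef_rot: [-0.009, 0.991, 0.104, 0.087]
ft_force: [-0.1, 0.2, -0.2]
width: -0.0
finger_force: 0.0
t 13.83 tip unit mm [-100.1   73.   163.3] console frame s,y,h [ -0.3  73.  114. ] F console [-0.1  0.2 -0.1] ff 0.0
bottle [-0.04  0.15] 0.16 23.8
dish [ 0.   -0.01] 0.63 5.9
lidR [-0.   -0.01] 0.77 9.9
longkey [-0.01  0.14] 0.4 12.0
shortkey [-0.12  0.07] 0.43 9.7
```

```bash
python3 -c "
from plant import ctrl
print(ctrl.sign_off())"
```

```text
the job is handed in; nothing more can be done
None
```

I ran the full sequence in order and handed the job in after about 14 s of robot time: lid latched, mains on, long-time key down, start key pressed and released. The hand-in returned no verdict. I saw the lid and rocker in the pictures; the two keys rest on force and travel readings, and an arm shadow or the arm itself blurred the final bottle check.

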